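# Shift the bench tester to its second range and start it

## Task

Set the grey bench tester to its second range and start it: push the black-knobbed selector lever along its slot, past the first notch and right up to the second stop at the end marked with two blue bars, so that it stays there; only then press the green start button fully down and let it come back up. This is a job for the fingertips: nothing is to be picked up, the red stop button must not be pressed, and the loose things around stay where they are.

Things in the scene. Friction and masses are not known exactly. Their poses are not given: they have to be found in the camera images.
- tester: grey bench bending tester, fixed to the bench. Origin on the bench under the centre of its motor box (170 mm along its x, 300 along its y, flat top at 90 mm; z up). x points to the tester's back, y along the lever's travel. From x +85 mm on there are a beam (top at 123 mm), at the -y end a round-topped guard plate 165 mm tall, and at y +200 a round table 145 mm high
- selector_knob (a point): centre of the black ball knob, 28 mm across, on the 10 mm steel selector lever, which swings along the tester's y: knob at y about 0 at the first stop, +50 in the first notch, +100 mm at the second stop; x -20 mm; 146 to 160 mm above the bench. The plate beside its path has one blue bar at the first notch, two at the second stop
- selector_pivot (a point): fixed point on the lever's hinge axis (the axis is the tester's x), inside the motor box 65 mm above the bench; the knob's centre is 95 mm from it
- selector (a joint): lever angle, rad: 0 first stop (leaning 0.55 to the tester's -y), 0.55 upright in the first notch, 1.10 second stop (hard, leaning to +y). Starts anywhere from first stop to notch. Takes about 4 N at the knob to leave the first stop, 5 N to leave the notch; past a hump at 0.98 it snaps to the second stop and stays; released much short of that it drops back towards the notch
- start_top (a point): centre of the top face of the green start button on the motor box: 28 mm across, at the tester's x -35, y -85 mm, in a black housing, pressed straight down
- start (a joint): travel of the green button in m: 0 up, 0.007 fully down; a spring of about 4 N at full travel lifts it again
- stop_top (a point): centre of the top face of the red stop button in its yellow housing, at the tester's x +45, y -100 mm; the same size as the green one; not to be pressed
- stop (a joint): travel of the red stop button in m: 0 up, 0.007 fully down
- roller: brass roller, 20 mm across and 40 mm tall, standing on top of the tester's motor box; origin at the centre of its underside
- weight: turned steel calibration weight with a grip knob, 60 mm across, 70 mm tall, 0.8 kg, standing on the bench near the tester; origin at the centre of its underside
- oilcan: blue round can, 52 mm across, 100 mm tall, standing on the bench near the tester; origin at the centre of its underside
- wrench: steel open-ended wrench, 150 mm long, lying on the bench in front of the tester; origin under its middle
- driver: screwdriver, 170 mm long, lying on the bench in front of the tester; origin under its middle
- bin: open red plastic parts bin, 160 x 110 x 70 mm, standing on the bench; origin at the centre of its underside

How it is judged:
By the outcome, as a careful person would: the job done as asked, in the order asked, and still so for the second after the job is handed in, with the robot touching nothing.
It also fails if it takes over 45 s, if anything falls off the work surface, if the arm or the gripper's body presses on something with over 40 N, if the wrist force passes 120 N, or if a joint passes its speed limit or range.

## Robot

A 6-joint arm with a two-finger parallel gripper is mounted at the origin on the work surface. World frame = base frame: x ahead of the robot, y to its left, z up, the work surface at z = 0. Lengths are in m, angles in degrees, forces in N, time in s.
With the tool pointing down it reaches from about 0.35 to 0.875 m from the base axis. Payload 4.2 kg.
Tool frame: the origin (TCP) lies at the very end of the fingers, on their centre line; the grasp point (between the pads) lies 19 mm behind it; z points along the fingers, y is the line along which they close (so a half turn about z gives the same grasp; the last joint's range is limited). The gripper opens to 87 mm and grips with 3 to 60 N. Pads are 19 mm wide; open, the fingers measure 117 mm over their backs; the gripper's body (75 mm by 190 mm) begins 51 mm behind the grasp point.
Start: joints at [-53.251, 22.042, 0.453, 0, -68.411, -14.817], TCP at [0.233, -0.58, 0.223] pointing down, gripper open.
Joint ranges: [-179.83, 179.83], [-69.29, 118.12], [-61.27, 80.66], [-181.25, 117.63], [-171.15, -9.14], [-177.46, 177.46]. Speed limits (degrees/s): [159.86, 159.86, 180, 180, 180, 180].

## Interface

Orientations are given as a 3x3 rotation matrix whose columns are the frame's x, y, z axes.
In Python, from station import monitor, cams, ticket gives the robot as it stands.
- The arm moves only by the tool drive_tool, never from a script. Its argument "moves" is a list of rows, each an object with "delta_pos": the shift along the tool's x, y, z in mm, a list of three; "turn": the turn about the tool's z in rad; "claw": the opening, from 0 (shut) to 1 (fully open). A call has 1 to 12 rows; each row shifts and turns the commanded pose from where the row before left it, along the tool's axes as they then stand; what a row does not reach is not made up. A row lasts 1/8 s, in which the tool goes at most 62.5 mm and 10.7 degrees, less where a joint would pass 70% of its speed; a pose out of reach is approached as far as the arm can. A call is refused whole if a number of a shift passes 62.5 or a number of a turn 0.188, either way. A call with a gripper value outside its range is refused whole. The fingers move at their own pace and stop on an object; the grip force is fixed at half the most. Time passes only in rows, so rows that do not move let the fingers close. It gives the time, the measured TCP pose, the force, the opening and the grip force at its end, in the units of the state.
- monitor.sense(): the state, without advancing time (a new reading comes with each control period).
- cams.capture(name): name is "side" or "top"; returns a dict with "color" (480x640x3 uint8, red, green, blue), "range_z" (480x640 float32, m along the optical axis (not along the pixel's ray), 0 where there is no reading), "vertical_fov" (degrees; the focal length in pixels is half the picture's height over the tangent of half this angle, whatever the lens; pixels are square), "cx", "cy" (the principal point, pixels), "extrinsics" (4x4, takes a point from camera to world coordinates). Camera axes: x right, y down, z forward; pixel columns grow to the right and rows downward; lengths in m; the calibration is good to about 2 mm. A picture is of the moment at which its call begins.
- ticket.finish_job(): hands the job in; it is judged then, once.
The state is a dict: "time_s": time; "joints": joint angles; "joint_velocities": joint speeds; "effort": joint torques, N m; "tcp_pos": TCP position; "ee_rot": TCP orientation; "wrist_force": force on the tool from outside, world axes, zero at the start; "moment": the same for the moment, N m; "gripper_width": opening from 0.0 (shut) to 1.0 (fully open); "gripper_force": force on a finger pad.
Only numpy, scipy, OpenCV 4.12 (cv2) and the standard library are available. Lean on these libraries where they do the work, as an engineer would, in place of code of your own. Each camera call takes 0.05 s, during which the arm holds its last target. There are 200 camera calls.

## Working session

There is one attempt and no reset: what is moved stays moved. The work goes in short steps, Python scripts to look and compute and a tool call to move; the robot and the scene stay as the last step left them, time stands still between calls to the robot, and variables do not carry over. Pictures are saved under pics/ and viewed, at most 10 in all, crops included, and the job is handed in when it is done.

Besides the shell and the picture viewer there is one more tool, called after "Call:" as name([rows], argument=value, ...), one row to a line, values as JSON. drive_tool: Moves the arm, as the interface text tells. Its arguments: {"type":"object","properties":{"moves":{"type":"array","items":{"type":"object","properties":{"delta_pos":{"type":"array","items":{"type":"number"}},"turn":{"type":"number"},"claw":{"type":"number"}}}}},"required":["moves"]}

```bash
mkdir -p pics
cat > h.py <<'E'
import numpy as np, cv2
from station import monitor, cams, ticket
def cap(n,f=None):
    d=cams.capture(n)
    if f: cv2.imwrite('pics/'+f,d['color'][:,:,::-1])
    z=d['range_z']; F=240/np.tan(np.radians(d['vertical_fov']/2))
    v,u=np.mgrid[:480,:640]
    P=np.stack([(u-d['cx'])/F*z,(v-d['cy'])/F*z,z,np.ones_like(z)],-1)@d['extrinsics'].T
    P=P[...,:3].copy(); P[z==0]=np.nan
    return d,P
E
python3 - <<'E'
from h import *
for n in('top','side'):
    d,P=cap(n,n+'1.png'); np.save(n+'.npy',P); print(n,d['extrinsics'].round(3).tolist())
s=monitor.sense();print(s['tcp_pos'],s['ee_rot'],s['time_s'])
E
```

```text
top [[-0.02, -0.996, 0.087, 0.429], [-1.0, 0.02, 0.005, 0.045], [-0.007, -0.087, -0.996, 0.898], [0.0, 0.0, 0.0, 1.0]]
side [[-0.975, -0.16, 0.151, 0.351], [-0.22, 0.71, -0.669, 0.721], [0.0, -0.686, -0.728, 0.846], [0.0, 0.0, 0.0, 1.0]]
[ 0.23326889 -0.57924857  0.22157475] [[-9.27683913e-01 -3.73365637e-01 -8.11540138e-04]
 [-3.73366509e-01  9.27682194e-01  1.78806622e-03]
 [ 8.52488518e-05  1.96176218e-03 -9.99998072e-01]] 0.1
```

View pics/top1.png

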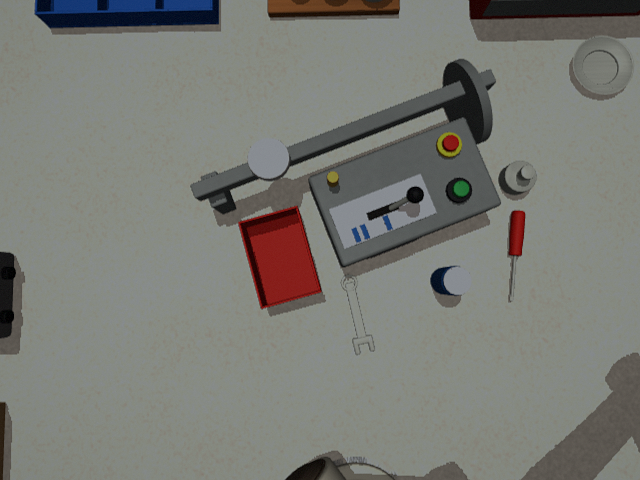

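View pics/side1.png

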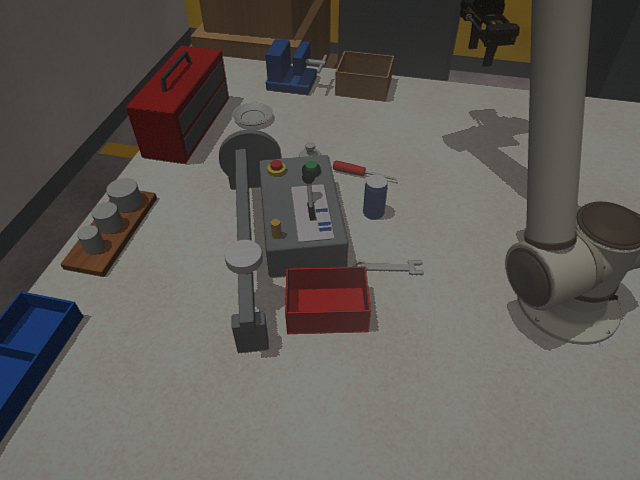

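The top view shows the green button at about (460,190), red at (451,143), the knob at (415,195) near the first stop, and the roller at (333,178). The two blue bars are at the left end, around (360,233). The lever travels to the image's left, which is world +y.

Run:
```python
from h import *
P=np.load('top.npy')
for n,(u,v),r in[('green',(460,189),5),('red',(451,143),4),('knob',(415,194),3),('roller',(333,177),2),('weight',(525,173),2),('can',(455,281),5),('guard',(465,75),2)]:
    print(n,np.nanmedian(P[v-r:v+r+1,u-r:u+r+1].reshape(-1,3),0).round(4))
# box top plane -> rectangle
m=((abs(P[...,2]-.09)<.006)).astype(np.uint8); m[:110]=0
m=cv2.morphologyEx(m,cv2.MORPH_OPEN,np.ones((7,7)))
n,l,s,c=cv2.connectedComponentsWithStats(m); k=1+np.argmax(s[1:,4])
q=P[l==k]; r=cv2.minAreaRect((q[:,:2]*1000).astype(np.float32)); print(r,np.median(q[:,2]))
b=cv2.boxPoints(r);print(b)
# knob from both views: sphere points
for f in('top','side'):
    Q=np.load(f+'.npy'); k=(Q[...,2]>.135)&(Q[...,2]<.2)&(abs(Q[...,0]-np.nanmedian(P[192:197,413:418,0]))<.04)&(abs(Q[...,1]-np.nanmedian(P[192:197,413:418,1]))<.04)
    a=Q[k]; A=np.c_[2*a,np.ones(len(a))]; x=np.linalg.lstsq(A,(a**2).sum(1),rcond=None)[0]; print(f,len(a),x[:3],np.sqrt(x[3]+x[:3]@x[:3]),a.max(0),a.min(0))
```

```text
green [ 0.582  -0.1833  0.1122]
red [ 0.6618 -0.1718  0.1126]
knob [ 0.5664 -0.0983  0.1585]
roller [0.6035 0.0311 0.129 ]
weight [ 0.6171 -0.3135  0.0685]
can [ 0.4273 -0.1719  0.0991]
guard [ 0.7651 -0.1896  0.1478]
((586.193603515625, -93.109130859375), (169.67311096191406, 299.531005859375), 20.279273986816406) 0.08957648587570338
[[ 454.7075    17.96902]
 [ 558.5239  -262.99536]
 [ 717.6797  -204.18729]
 [ 613.8633    76.7771 ]]
top 238 [ 0.5673841  -0.09977368  0.14614902] 0.013360695489445932 [ 0.57992129 -0.08603627  0.1609212 ] [ 0.5534517  -0.11268131  0.13515764]
side 136 [ 0.56900759 -0.09985174  0.14652817] 0.013008377259397987 [ 0.58230511 -0.08606605  0.16161892] [ 0.55512517 -0.1118846   0.13519034]
```

Call:
drive_tool([
  {"delta_pos":[0,0,0],"turn":0.028,"claw":0},
  {"delta_pos":[-44,27,0],"turn":0,"claw":0},
  {"delta_pos":[-44,27,0],"turn":0,"claw":0},
  {"delta_pos":[-44,27,0],"turn":0,"claw":0},
  {"delta_pos":[-44,27,0],"turn":0,"claw":0},
  {"delta_pos":[-44,27,0],"turn":0,"claw":0},
  {"delta_pos":[-44,27,0],"turn":0,"claw":0},
  {"delta_pos":[-44,27,0],"turn":0,"claw":0},
  {"delta_pos":[-44,27,0],"turn":0,"claw":0},
  {"delta_pos":[-44,27,0],"turn":0,"claw":0},
  {"delta_pos":[-44,27,0],"turn":0,"claw":0},
  {"delta_pos":[-40,25,0],"turn":0,"claw":0},
])

```text
time_s: 1.6
tcp_pos: [0.582, -0.1347, 0.2225]
ee_rot: [[-0.938, -0.347, -0.0], [-0.347, 0.938, 0.0], [0.0, 0.0, -1.0]]
wrist_force: [-0.4, -0.3, -0.3]
gripper_width: 0.004
gripper_force: 0.0
```

```bash
cat >> h.py <<'E'
C=np.array([.5862,-.0931]); a=np.radians(20.28); R=np.array([[np.cos(a),-np.sin(a)],[np.sin(a),np.cos(a)]])
def st():
    s=monitor.sense(); p=s['tcp_pos']; e=s['ee_rot']
    print('t',s['time_s'],'tester mm',((p[:2]-C)@R*1000).round(1),'z',round(p[2]*1000,1),'yaw',np.degrees(np.arctan2(e[1,0],e[0,0])).round(2),'W',s['gripper_width'],'F',np.round(s['wrist_force'],1))
E
python3 - <<'E'
from h import *
st()
P=np.load('top.npy'); print(P[189,436:486,2].round(3)); print(P[165:215,460,2].round(3))
E
```

```text
t 1.6 tester mm [-18.4 -37.6] z 222.5 yaw -159.7 W 0.0038681339778300857 F [-0.4 -0.3 -0.3]
[0.089 0.088 0.089 0.088 0.09  0.091 0.09  0.09  0.091 0.088 0.097 0.101
 0.102 0.101 0.102 0.105 0.107 0.111 0.114 0.112 0.113 0.113 0.111 0.113
 0.112 0.112 0.111 0.112 0.112 0.112 0.113 0.115 0.112 0.099 0.101 0.102
 0.089 0.089 0.09  0.088 0.089 0.089 0.091 0.092 0.089 0.088   nan 0.09
 0.087 0.088]
[0.087 0.089 0.088 0.087 0.09  0.087 0.089 0.09  0.089 0.088 0.087 0.091
 0.09  0.104 0.102 0.1   0.112 0.113 0.11  0.112 0.115 0.112 0.113 0.113
 0.112 0.11  0.113 0.112 0.112 0.113 0.109 0.114 0.108 0.102 0.099 0.099
 0.1   0.1   0.092 0.091 0.088 0.092 0.09  0.09  0.087 0.087 0.088 0.086
 0.086 0.088]
```

Call:
drive_tool([
  {"delta_pos":[1.5,0,40],"claw":0},
  {"delta_pos":[0,0,40],"claw":0},
  {"delta_pos":[0,0,7],"claw":0},
  {"delta_pos":[0,0,0],"claw":0},
  {"delta_pos":[0,10,0],"claw":0},
  {"delta_pos":[0,10,0],"claw":0},
  {"delta_pos":[0,10,0],"claw":0},
  {"delta_pos":[0,10,0],"claw":0},
  {"delta_pos":[0,10,0],"claw":0},
  {"delta_pos":[0,10,0],"claw":0},
  {"delta_pos":[0,10,0],"claw":0},
])

```text
invalid input
```

```bash
python3 -c "
from h import *
st()"
```

```text
t 1.6 tester mm [-18.4 -37.6] z 222.5 yaw -159.7 W 0.0038681339778300857 F [-0.4 -0.3 -0.3]
```

The call needs a turn in every row.

Call:
drive_tool([
  {"delta_pos":[1.5,0,40],"turn":0,"claw":0},
  {"delta_pos":[0,0,40],"turn":0,"claw":0},
  {"delta_pos":[0,0,7],"turn":0,"claw":0},
  {"delta_pos":[0,0,0],"turn":0,"claw":0},
  {"delta_pos":[0,10,0],"turn":0,"claw":0},
  {"delta_pos":[0,10,0],"turn":0,"claw":0},
  {"delta_pos":[0,10,0],"turn":0,"claw":0},
  {"delta_pos":[0,10,0],"turn":0,"claw":0},
  {"delta_pos":[0,10,0],"turn":0,"claw":0},
  {"delta_pos":[0,10,0],"turn":0,"claw":0},
  {"delta_pos":[0,10,0],"turn":0,"claw":0},
])

```text
time_s: 2.98
tcp_pos: [0.5553, -0.0711, 0.1361]
ee_rot: [[-0.937, -0.348, 0.0], [-0.348, 0.937, -0.001], [0.0, -0.001, -1.0]]
wrist_force: [0.2, -3.9, 4.0]
gripper_width: 0.007
gripper_force: 2.2
```

```bash
python3 -c "
from h import *
st()"
```

```text
t 2.975 tester mm [-21.4  31.4] z 136.1 yaw -159.62 W 0.006666321793858218 F [ 0.2 -3.9  4. ]
```

Call:
drive_tool([
  {"delta_pos":[0,9,0],"turn":0,"claw":0},
  {"delta_pos":[0,9,0],"turn":0,"claw":0},
  {"delta_pos":[0,8,0],"turn":0,"claw":0},
  {"delta_pos":[0,6,0],"turn":0,"claw":0},
  {"delta_pos":[0,4,0],"turn":0,"claw":0},
  {"delta_pos":[0,2,0],"turn":0,"claw":0},
  {"delta_pos":[0,0,0],"turn":0,"claw":0},
])

```text
time_s: 3.85
tcp_pos: [0.5422, -0.0352, 0.1357]
ee_rot: [[-0.938, -0.348, 0.0], [-0.348, 0.938, 0.0], [-0.0, 0.0, -1.0]]
wrist_force: [-0.1, -0.2, -0.3]
gripper_width: 0.005
gripper_force: 0.0
```

```bash
python3 -c "
from h import *
st(); d,P=cap('side')
i=d['color'][130:290,220:380]; cv2.imwrite('pics/s2.png',cv2.resize(i,None,fx=3.5,fy=3.5)[:,:,::-1])"
```

```text
t 3.85 tester mm [-21.2  69.6] z 135.7 yaw -159.65 W 0.0052911755163245165 F [-0.1 -0.2 -0.3]
```

View pics/s2.png

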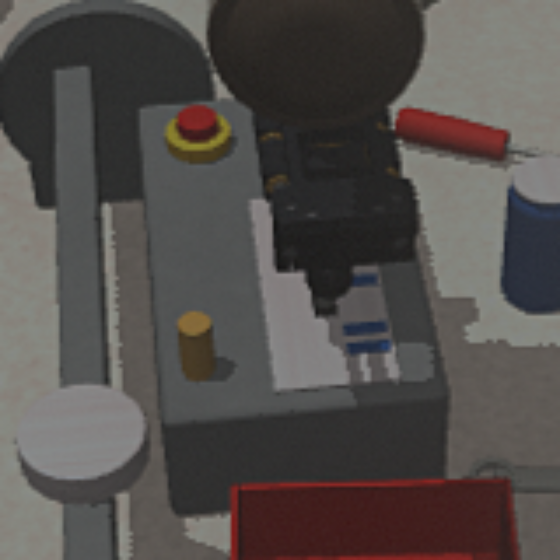

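The gripper hides most of the lever, but the wrist force has dropped to zero at y +70, so the lever seems to have snapped over. I'll back off, rise and move above the green button, then check the knob.

Call:
drive_tool([
  {"delta_pos":[0,-20,0],"turn":0,"claw":0},
  {"delta_pos":[0,-15,-25],"turn":0,"claw":0},
  {"delta_pos":[2,-30,-20],"turn":0,"claw":0},
  {"delta_pos":[4,-30,0],"turn":0,"claw":0},
  {"delta_pos":[4,-30,0],"turn":0,"claw":0},
  {"delta_pos":[4,-30,0],"turn":0,"claw":0},
  {"delta_pos":[0,0,0],"turn":0,"claw":0},
])

```text
time_s: 4.78
tcp_pos: [0.5829, -0.1875, 0.1801]
ee_rot: [[-0.939, -0.345, -0.0], [-0.345, 0.939, 0.0], [0.0, 0.0, -1.0]]
wrist_force: [0.4, 0.3, -0.8]
gripper_width: 0.004
gripper_force: 0.0
```

Run:
```python
from h import *
st()
for f in('side','top'):
    d,Q=cap(f); T=(Q[...,:2]-C)@R
    a=Q[(Q[...,2]>.137)&(Q[...,2]<.175)&(abs(T[...,0]+.02)<.03)&(T[...,1]>.02)&(T[...,1]<.13)]
    if len(a)>20:
        x=np.linalg.lstsq(np.c_[2*a,np.ones(len(a))],(a**2).sum(1),rcond=None)[0]; print(f,len(a),((x[:2]-C)@R).round(4),x[2],np.median((a[:,:2]-C)@R,0))
    if f=='side': cv2.imwrite('pics/s3.png',cv2.resize(d['color'][130:290,220:380],None,fx=3,fy=3)[:,:,::-1])
```

```text
t 4.775 tester mm [-35.8 -87.4] z 180.1 yaw -159.84 W 0.004246803354081399 F [ 0.4  0.3 -0.8]
side 147 [-0.0184  0.0984] 0.14750681132446658 [-0.01747558  0.10483716]
top 148 [-0.0198  0.1   ] 0.14656130234991654 [-0.01896242  0.10435989]
```

View pics/s3.png

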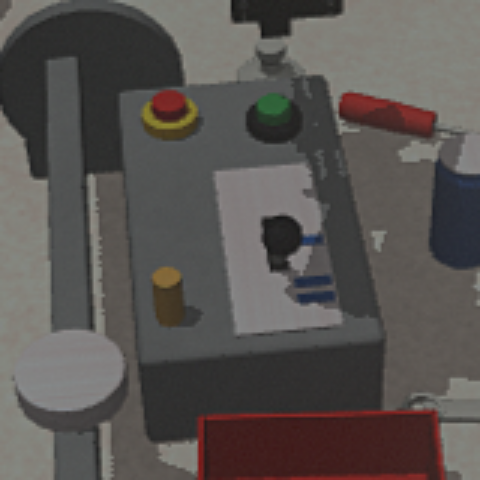

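Both cameras put the knob at tester y +98 to +100 mm and z 147 mm, so the lever is resting at the second stop. The green button at (273,110) is clear, with the fingers above it. Now I'll press it.

Call:
drive_tool([
  {"delta_pos":[-0.5,2,30],"turn":0,"claw":0},
  {"delta_pos":[0,0,30],"turn":0,"claw":0},
  {"delta_pos":[0,0,6],"turn":0,"claw":0},
  {"delta_pos":[0,0,3],"turn":0,"claw":0},
  {"delta_pos":[0,0,3],"turn":0,"claw":0},
  {"delta_pos":[0,0,2],"turn":0,"claw":0},
  {"delta_pos":[0,0,0],"turn":0,"claw":0},
])

```text
time_s: 5.75
tcp_pos: [0.5834, -0.1836, 0.1074]
ee_rot: [[-0.938, -0.348, 0.002], [-0.348, 0.938, 0.0], [-0.002, -0.001, -1.0]]
wrist_force: [-0.4, 2.5, 3.3]
gripper_width: 0.004
gripper_force: 1.7
```

```bash
python3 -c "
from h import *
st()"
```

```text
t 5.75 tester mm [-34.  -83.9] z 107.4 yaw -159.66 W 0.004018027272284912 F [-0.4  2.5  3.3]
```

Call:
drive_tool([
  {"delta_pos":[0,0,1.5],"turn":0,"claw":0},
  {"delta_pos":[0,0,1],"turn":0,"claw":0},
  {"delta_pos":[0,0,1],"turn":0,"claw":0},
  {"delta_pos":[0,0,0],"turn":0,"claw":0},
])

```text
time_s: 6.25
tcp_pos: [0.5835, -0.1837, 0.1062]
ee_rot: [[-0.937, -0.348, 0.003], [-0.348, 0.937, -0.001], [-0.002, -0.002, -1.0]]
wrist_force: [-4.3, 5.7, 14.9]
gripper_width: 0.004
gripper_force: 7.4
```

Call:
drive_tool([
  {"delta_pos":[0,0,1],"turn":0,"claw":0},
  {"delta_pos":[0,0,0],"turn":0,"claw":0},
])

```text
time_s: 6.5
tcp_pos: [0.5835, -0.1837, 0.1061]
ee_rot: [[-0.937, -0.349, 0.003], [-0.349, 0.937, -0.001], [-0.002, -0.002, -1.0]]
wrist_force: [-5.4, 6.1, 18.1]
gripper_width: 0.007
gripper_force: 9.3
```

Call:
drive_tool([
  {"delta_pos":[0,0,-10],"turn":0,"claw":0},
  {"delta_pos":[0,0,-20],"turn":0,"claw":0},
  {"delta_pos":[0,0,-40],"turn":0,"claw":0},
  {"delta_pos":[0,0,-40],"turn":0,"claw":0},
  {"delta_pos":[40,-40,0],"turn":0,"claw":0},
  {"delta_pos":[40,-40,0],"turn":0,"claw":0},
  {"delta_pos":[40,-40,0],"turn":0,"claw":0},
  {"delta_pos":[0,0,0],"turn":0,"claw":0},
])

```text
time_s: 7.5
tcp_pos: [0.5096, -0.3412, 0.2111]
ee_rot: [[-0.94, -0.342, -0.002], [-0.342, 0.94, 0.0], [0.001, 0.001, -1.0]]
wrist_force: [-0.2, 0.2, -0.6]
gripper_width: 0.006
gripper_force: 0.0
```

Run:
```python
from h import *
st()
d,P=cap('top','t4.png'); Q=np.load('top.npy')
T=(P[...,:2]-C)@R
for n,x,y in(('green',-.035,-.085),('red',.045,-.1)):
    print(n,[np.median(A[...,2][np.hypot(*(((A[...,:2]-C)@R)-[x,y]).transpose(2,0,1))<.009]) for A in(Q,P)])
a=P[(P[...,2]>.137)&(P[...,2]<.175)&(abs(T[...,0]+.02)<.03)&(T[...,1]>-.03)&(T[...,1]<.13)]
x=np.linalg.lstsq(np.c_[2*a,np.ones(len(a))],(a**2).sum(1),rcond=None)[0]; print('knob',(x[:2]-C)@R,x[2])
```

```text
t 7.5 tester mm [-157.9 -206.2] z 211.1 yaw -160.0 W 0.0057461744800550545 F [-0.2  0.2 -0.6]
green [np.float64(0.11226071081329914), np.float64(0.5526004571775831)]
red [np.float64(0.11258016529301806), np.float64(0.11206156340992546)]
knob [-0.0198639   0.09943058] 0.1461711902228097
```

View pics/t4.png

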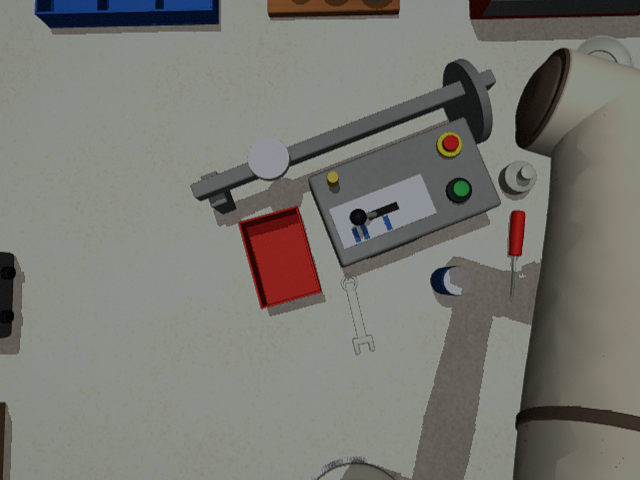

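The picture shows the knob at (358,217) beside the two bars, the green button up at (459,190), and everything else where it was. The press ended on a hard stop: 18 N at z 106.1 mm. The odd green reading is the arm passing over that spot at about z 0.55 m.

```bash
python3 -c "
from h import *
print(ticket.finish_job())"
```

```text
the job is handed in; nothing more can be done
None
```

The selector lever is at its second stop and the green start button was then pressed fully down and released, with the red stop button and the loose things left alone; the job was handed in after about 8 s of robot time, and no verdict was shown.

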